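# Load a ring blank and shuttle it into the engraver until the catch clicks

## Robot

A 6-joint arm with a two-finger parallel gripper is mounted at the origin on the work surface. World frame = base frame: x ahead of the robot, y to its left, z up, the work surface at z = 0. Lengths are in m, angles in rad, forces in N, time in s.
With the tool pointing down it reaches from about 0.35 to 0.775 m from the base axis. Payload 5.5 kg.
Tool frame: the origin (TCP) lies between the finger pads; the fingertips stand 8 mm ahead of it and the grasp point (between the pads) lies 11 mm behind it; z points along the fingers, y is the line along which they close (so a half turn about z gives the same grasp; the last joint's range is limited). The gripper opens to 85 mm and grips with 20 to 120 N. Pads are 22 mm wide; open, the fingers measure 114 mm over their backs; the gripper's body (76 mm by 85 mm) begins 54 mm behind the grasp point. The pads swing forward as they close: fully open they stand 13 mm farther back than shut.
Start: joints at [1.095, 0.313, 0.046, 1.304, 0, 1.431], TCP at [0.19, 0.543, 0.239] pointing down, gripper open.
Joint ranges: [-2.76, 2.76], [-0.86, 1.69], [-1.03, 1.26], [-2.2, 2.34], [-1.47, 1.5], [-3.14, 3.14]. Speed limits (rad/s): [2.57, 2.57, 3.14, 3.14, 3.14, 3.14].

## Interface

Orientations are given as a unit quaternion [w, x, y, z].
In Python, from workcell import status, vision, job gives the robot as it stands. The module is installed in compiled form; this text tells all that it offers.
- The arm moves only by the tool apply_moves, never from a script. Its argument "moves" is one flat list of numbers, 6 for each row, row after row: the shift along the world's x, y, z in units of 25 mm (1.0 is 25 mm), then the turn, a rotation vector about the world's x, y, z in rad. In form: [x, y, z, rx, ry, rz, x, y, z, rx, ry, rz, ...]. A call has 1 to 20 rows; each row is the pose to reach, as a shift and turn from the pose commanded when the call began; what a row does not reach only later rows make up. A row lasts 1/12 s, in which the tool goes at most 41.7 mm and 7.16 degrees, less where a joint would pass 70% of its speed; a pose out of reach is approached as far as the arm can. A call with a gripper value outside its range is refused whole. "claw" is the opening in per cent of the stroke, from 0 (shut) to 100 (fully open), set as the call begins (left out, the last holds). The fingers move at their own pace and stop on an object; "newtons" is the grip in N (left out, the last holds). Time passes only in rows, so rows that repeat a pose let the fingers close. It gives the time, the measured TCP pose, the force, the opening and the grip force at its end, in the units of the state.
- status.get_state(): the state, without advancing time (a new reading comes with each control period).
- vision.read_camera(name): name is "scene" or "top" or "wrist"; returns a dict with "image" (400x640x3 uint8, blue, green, red), "camera_matrix" (3x3 intrinsics, pixels), "camera_from_world" (4x4, takes a point from world to camera coordinates). Camera axes: x right, y down, z forward; pixel columns grow to the right and rows downward; lengths in m; the calibration is good to about 2 mm. A picture is of the moment at which its call begins. There is no depth.
- job.hand_in(): hands the job in; it is judged then, once.
The state is a dict: "clock": time; "joint_pos": joint angles; "qvel": joint speeds; "tau": joint torques, N m; "tcp_pos": TCP position; "orientation": TCP orientation; "wrist_force": force on the tool from outside, world axes, zero at the start; "ft_torque": the same for the moment, N m; "finger_gap": finger opening in m; "grip_force": force on a finger pad.
Only numpy, scipy, OpenCV 4.12 (cv2) and the standard library are available. Lean on these libraries where they do the work, as an engineer would, in place of code of your own. Each camera call takes 0.05 s, during which the arm holds its last target. There are 200 camera calls.

## Task

Put the brass ring over the post on the ring engraver's carriage so that it lies flat on the plate, then push the carriage into the hood by its blue handle until its hidden spring catch clicks in and holds it (the red tell-tale pin on the hood then stands up). Where it catches is set differently each time and can only be felt, and pushing too hard runs it out of the catch on the far side; leave it caught, with the ring still on the post, and the other things on the bench undisturbed.

Things in the scene. Friction and masses are not known exactly. Their poses are not given: they have to be found in the camera images.
- rail: Ring engraver, fixed: aluminium rail 370 long (x -200 to +170), 70 wide, 30 high, running into a grey hood. Origin on the bench, x along the slide into the hood, z up. Hood: x +5 to +190, y -70 to +70, 85 high (91 at its blue rear part, 110 at a black knob there), open towards -x by a tunnel 96 wide, 80 high above the bench under a clear window.
- carriage (a joint): Travel along the rail's +x: starts at 0 to 0.02, end stop at 0.135. Steel plate 145 x 56 x 8, top 38 above the bench, blue handle at its rear, post in front. Slides freely at about 2 N; the hidden catch, somewhere from 0.07 to 0.11, draws it in with a click, then takes about 15 N to break out of either way. Past it the carriage runs free again. The handle stays outside the hood.
- handle (a point): Centre of the top of the blue upright handle, 85 above the bench. The handle is 12 along the slide, 34 across and reaches down to the plate (38 above the bench). Axes as the rail's.
- post (a point): Foot of the dark steel post on the carriage, on its axis at the plate's top, 38 above the bench; 115 ahead of the handle. The post is 15 in diameter and 18 high, tapering to 8 over its top 6. Axes as the rail's.
- tell_tale (a joint): Red tell-tale pin, 12 in diameter, on the top of the hood's side wall: below 0.002 = down (level with its steel collar) while the catch is not in, about 0.0075 = standing up while the catch is in. Linked to the catch; not to be handled.
- pin_top (a point): Top of the red tell-tale pin; its collar is at rail x +30, y -59, about 88 above the bench.
- pad: Cork pad on the bench, 90 x 190 x 6, long along its y; origin at the centre of its underside. The three rings start on it in a row along its y, about 55 apart, in any order.
- ring_brass_mid (a point): Centre of the brass ring, the one to be loaded: outer diameter 24, bore 19, 10 high, lying flat; this point is 5 above what it lies on; z is its axis.
- ring_steel_mid (a point): Centre of the steel ring, same size as the brass one; stays where it is.
- ring_wax_mid (a point): Centre of the green wax ring, same size; stays where it is.
- spray: Green spray can, 62 in diameter, 200 high, origin at the centre of its underside.
- bur_block: Small wooden block 50 x 80 x 30 with upright burs to 64 high, origin at the centre of its underside.
- graver: Graver with a wooden handle, 160 long, lying on the bench; its x runs along it.
- dish: White ceramic dish, 70 in diameter, 25 high, origin at the centre of its underside.
- dapping_block: Steel cylinder 56 in diameter, 35 high, origin at the centre of its underside.
- ring_brass: The same brass ring, at the centre of its underside.

How it is judged:
By the outcome, as a careful person would: the job done as asked, in the order asked, and still so for the second after the job is handed in, with the robot touching nothing.
It also fails if it takes over 59 s, if anything falls off the work surface, if the arm or the gripper's body presses on something with over 40 N, if the wrist force passes 120 N, or if a joint passes its speed limit or range.

## Working session

There is one attempt and no reset: what is moved stays moved. The work goes in short steps, Python scripts to look and compute and a tool call to move; the robot and the scene stay as the last step left them, time stands still between calls to the robot, and variables do not carry over. Pictures are saved under pics/ and viewed, at most 10 in all, crops included, and the job is handed in when it is done.

Besides the shell and the picture viewer there is one more tool, called after "Emit:" by a JSON object that holds its "name" and its "arguments", one argument or row to a line. apply_moves: Moves the arm, as the interface text tells. Its arguments: {"type":"object","properties":{"moves":{"type":"array","items":{"type":"number"}},"claw":{"type":"number"},"newtons":{"type":"number"}},"required":["moves"]}

```bash
mkdir -p pics; cat > h.py <<'E'
import numpy as np, cv2
from workcell import status, vision, job
def cam(n):
    d=vision.read_camera(n); return d["image"],np.array(d["camera_matrix"]),np.array(d["camera_from_world"])
def ray(K,T,u,v,z):
    R,t=T[:3,:3],T[:3,3]; o=-R.T@t; d=R.T@np.linalg.inv(K)@np.array([u,v,1.]); return o+d*(z-o[2])/d[2]
def proj(K,T,p):
    q=K@(T[:3,:3]@np.array(p)+T[:3,3]); return q[:2]/q[2]
E
python3 - <<'E'
from h import *
for n in("top","scene"):
    i,K,T=cam(n); cv2.imwrite(f"pics/{n}0.png",i); np.savez(f"{n}0.npz",K=K,T=T)
    print(n,K[0,0],(-T[:3,:3].T@T[:3,3]).round(3))
s=status.get_state(); print(s["tcp_pos"],s["orientation"],s["finger_gap"],s["wrist_force"])
E
```

```text
top 503.86060665252546 [0.492 0.004 1.319]
scene 427.7050595732659 [ 1.454 -0.276  0.704]
[0.1892941  0.54248777 0.23848462] [-2.45869852e-04  1.67115222e-01  9.85937020e-01 -7.97205251e-04] 0.08554397922018085 [-0.11934129  0.53134726 -0.10587053]
```

View pics/top0.png

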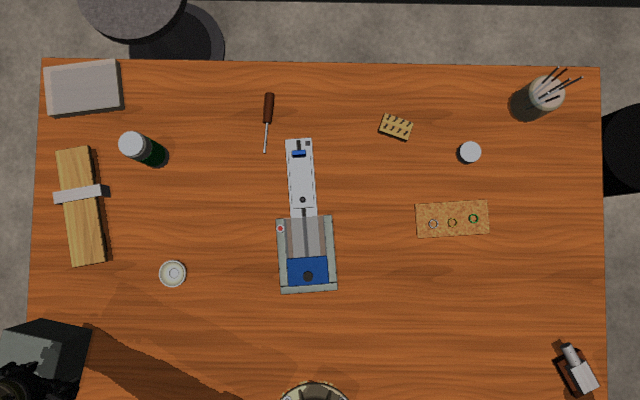

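View pics/scene0.png

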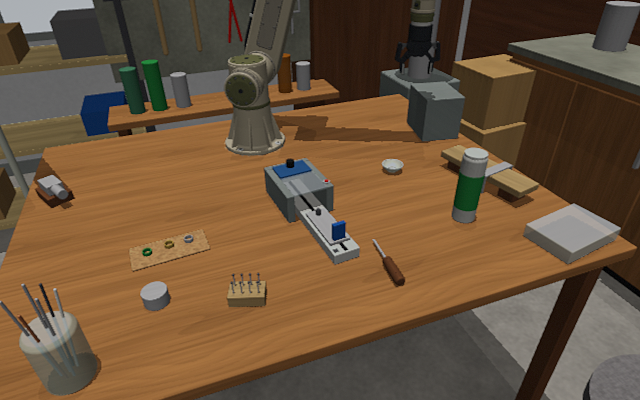

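The top view shows the brass ring in the middle of the pad at about (452,222), with steel at 432 and green at 473. The handle is at (299,153), the post at (303,199), and the red pin at (280,229). The rail runs towards the robot.

```bash
cat > m.py <<'E'
from h import *
i=cv2.imread("pics/top0.png"); d=np.load("top0.npz"); K,T=d["K"],d["T"]
hsv=cv2.cvtColor(i,cv2.COLOR_BGR2HSV)
def blobs(m,z,box,name,mn=5):
    u0,v0,u1,v1=box; mm=np.zeros_like(m); mm[v0:v1,u0:u1]=m[v0:v1,u0:u1]
    n,l,s,c=cv2.connectedComponentsWithStats(mm)
    for k in range(1,n):
        if s[k,4]>=mn:
            r=cv2.minAreaRect(np.argwhere(l==k)[:,::-1].astype(np.float32)); print(name,c[k].round(1),s[k],np.round(r[0],1),np.round(r[1],1),round(r[2],1),ray(K,T,*c[k],z)[:2].round(4))
blue=cv2.inRange(hsv,(105,150,40),(125,255,255)); blobs(blue,.085,(270,130,340,170),"handle"); blobs(blue,.091,(270,240,340,300),"hood",50)
g=cv2.inRange(hsv,(0,0,140),(180,60,255)); blobs(g,.034,(270,130,340,215),"rail",80)
dark=cv2.inRange(hsv,(0,0,0),(180,255,75)); blobs(dark,.056,(294,190,312,208),"post",5)
red=cv2.inRange(hsv,(0,150,120),(6,255,255))|cv2.inRange(hsv,(170,100,120),(180,255,255)); blobs(red,.088,(270,220,290,240),"pin",2)
cork=cv2.inRange(hsv,(10,60,120),(25,170,255)); 
c1=cv2.resize(i[120:300,265:345],None,fx=3.3,fy=3.3,interpolation=cv2.INTER_CUBIC); c2=cv2.resize(i[195:245,410:495],None,fx=6,fy=6,interpolation=cv2.INTER_CUBIC)
o=np.zeros((600,790,3),np.uint8); o[:c1.shape[0],:c1.shape[1]]=c1; o[:c2.shape[0],270:270+c2.shape[1]]=c2; cv2.imwrite("pics/c0.png",o)
for q in[(432,224),(452,222.5),(473,218)]: print(ray(K,T,*q,.014).round(4))
E
python3 m.py
```

```text
handle [298.7 152.2] [292 150  14   5  56] [298.5 152. ] [13.  4.] -0.0 [0.6895 0.0495]
hood [307.3 270. ] [ 287  256   42   30 1015] [307.3 270.6] [27.4 40.3] 85.6 [0.4016 0.0228]
rail [300.6 177.8] [ 285  138   32   77 1729] [300.5 176.6] [76.9 26.7] 85.6 [0.6316 0.0453]
post [302.2 199.2] [300 197   6   6  23] [302.3 199.3] [4.9 4.2] 45.0 [0.5752 0.0394]
pin [279.8 227.8] [278 226   4   4  11] [280. 228.] [2.8 2.8] 45.0 [0.5022 0.0917]
[ 0.5198 -0.2962  0.014 ]
[ 0.5246 -0.348   0.014 ]
[ 0.5372 -0.4023  0.014 ]
```

View pics/c0.png

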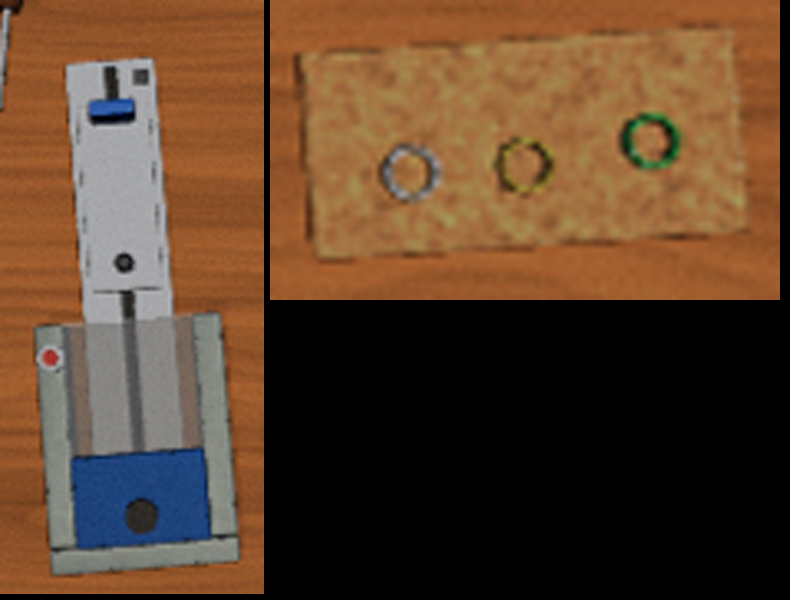

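Emit:
{"name": "apply_moves", "arguments": {
  "moves": [12.4,-17.7,0,0,0,-1.166,12.4,-17.7,0,0,0,-1.166,12.4,-17.7,0,0,0,-1.166,12.4,-17.7,0,0,0,-1.166,12.4,-17.7,0,0,0,-1.166,12.4,-17.7,0,0,0,-1.166,12.4,-17.7,0,0,0,-1.166,12.4,-17.7,0,0,0,-1.166,12.4,-17.7,0,0,0,-1.166,12.4,-17.7,0,0,0,-1.166,12.4,-17.7,0,0,0,-1.166,12.4,-17.7,0,0,0,-1.166,12.4,-17.7,0,0,0,-1.166,13.4,-35.7,-2.8,0,0,-1.166,13.4,-35.7,-2.8,0,0,-1.166,13.4,-35.7,-2.8,0,0,-1.166,13.4,-35.7,-2.8,0,0,-1.166,13.4,-35.7,-2.8,0,0,-1.166,13.4,-35.7,-2.8,0,0,-1.166,13.4,-35.7,-2.8,0,0,-1.166],
  "claw": 60
}}

```text
clock: 1.77
tcp_pos: [0.5149, -0.1893, 0.1939]
orientation: [-0.0, 0.682, 0.731, 0.0]
wrist_force: [2.2, -0.4, 0.3]
finger_gap: 0.0513
grip_force: 0.0
```

Emit:
{"name": "apply_moves", "arguments": {
  "moves": [0.3,-6,-2.4,0,0,0,0.3,-6,-2.4,0,0,0,0.3,-6,-2.4,0,0,0,0.3,-6,-2.4,0,0,0,0.3,-6,-2.4,0,0,0,0.3,-6,-2.4,0,0,0,0.3,-6,-2.4,0,0,0]
}}

```text
clock: 2.35
tcp_pos: [0.5224, -0.3368, 0.134]
orientation: [-0.001, 0.682, 0.731, 0.0]
wrist_force: [0.4, 0.6, 0.0]
finger_gap: 0.0509
grip_force: 0.0
```

```bash
cat > w.py <<'E'
from h import *
import sys
i,K,T=cam("wrist"); f=sys.argv[1]; cv2.imwrite(f"pics/{f}.png",i); np.savez(f"{f}.npz",K=K,T=T)
s=status.get_state(); print(np.round(s["tcp_pos"],4),np.round(s["orientation"],4),(-T[:3,:3].T@T[:3,3]).round(3),T[2,:3].round(2),np.round(s["joint_pos"],2))
E
python3 w.py w1
```

```text
[ 0.5229 -0.3364  0.1347] [-4.000e-04  6.821e-01  7.313e-01  2.000e-04] [ 0.517 -0.256  0.267] [ 0.02 -0.32 -0.95] [-0.7   0.45 -0.01  1.11  0.    0.8 ]
```

View pics/w1.png

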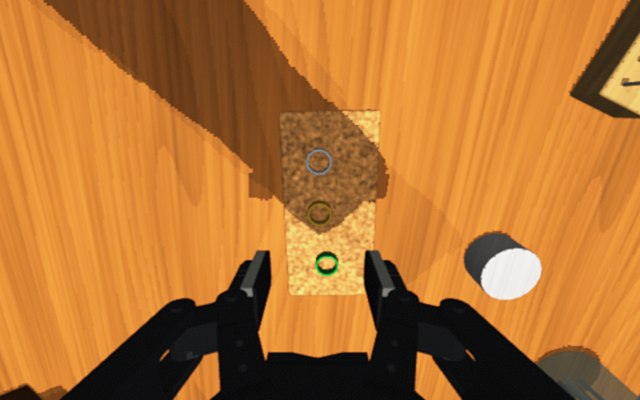

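Wrist view: the brass ring is at about (320,212), half in shadow, with green at (327,264) and steel at (319,161).

```bash
python3 - <<'E'
from h import *
i=cv2.imread("pics/w1.png"); d=np.load("w1.npz"); K,T=d["K"],d["T"]
print(proj(K,T,[.5246,-.349,.016]))
hsv=cv2.cvtColor(i,cv2.COLOR_BGR2HSV).astype(int)
print(ray(K,T,320,212,.015).round(4),ray(K,T,319,161,.015).round(4),ray(K,T,327,264,.015).round(4))
c=cv2.resize(i[185:240,290:350],None,fx=10,fy=10,interpolation=cv2.INTER_CUBIC); 
cv2.imwrite("pics/w1c.png",c)
E
```

```text
[318.60967208 214.01495485]
[ 0.5258 -0.3473  0.015 ] [ 0.5214 -0.2995  0.015 ] [ 0.5367 -0.4018  0.015 ]
```

View pics/w1c.png

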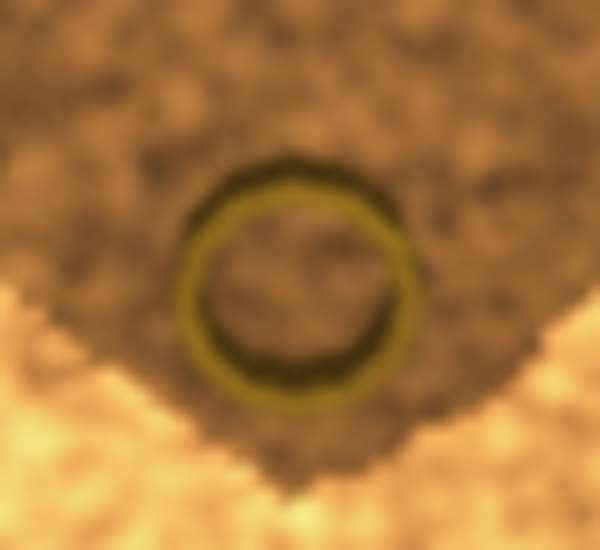

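Emit:
{"name": "apply_moves", "arguments": {
  "moves": [0.1,-0.5,-1.5,0,0,0,0.1,-0.5,-3,0,0,0,0.1,-0.5,-4.2,0,0,0,0.1,-0.5,-4.2,0,0,0,0.1,-0.5,-4.2,0,0,0,0.1,-0.5,-4.2,0,0,0]
}}

```text
clock: 2.9
tcp_pos: [0.5268, -0.3497, 0.0319]
orientation: [0.001, 0.682, 0.732, 0.0]
wrist_force: [0.5, -0.8, 0.3]
finger_gap: 0.0515
grip_force: 0.0
```

Emit:
{"name": "apply_moves", "arguments": {
  "moves": [-0.04,0.02,-0.4,0,0,0,-0.04,0.02,-0.68,0,0,0,-0.04,0.02,-0.68,0,0,0,-0.04,0.02,-0.68,0,0,0]
}}

```text
clock: 3.23
tcp_pos: [0.5243, -0.3492, 0.0127]
orientation: [-0.0, 0.682, 0.731, 0.0]
wrist_force: [0.3, 0.4, 0.2]
finger_gap: 0.0513
grip_force: 0.0
```

Emit:
{"name": "apply_moves", "arguments": {
  "moves": [0,0,0,0,0,0,0,0,0,0,0,0,0,0,0,0,0,0,0,0,0,0,0,0,0,0,0,0,0,0,0,0,0,0,0,0],
  "claw": 15,
  "newtons": 25
}}

```text
clock: 3.73
tcp_pos: [0.525, -0.3502, 0.0142]
orientation: [0.001, 0.682, 0.731, -0.0]
wrist_force: [-1.7, -0.1, 5.9]
finger_gap: 0.0224
grip_force: 26.3
```

Emit:
{"name": "apply_moves", "arguments": {
  "moves": [0,0,1,0,0,0,0,0,2.5,0,0,0,0,0,4,0,0,0,0.6,4.5,4.5,0,0,0,2,14,4.5,0,0,0,2,14,4.5,0,0,0,2,14,4.5,0,0,0,2,14,4.5,0,0,0,2,14,4.5,0,0,0,2,14,4.5,0,0,0,2,14,4.5,0,0,0,2,14,4.5,0,0,0,2,14,4.5,0,0,0,2,14,4.5,0,0,0,2,14,4.5,0,0,0]
}}

```text
clock: 4.98
tcp_pos: [0.5746, 0.0002, 0.1252]
orientation: [0.0, 0.682, 0.731, -0.0]
wrist_force: [0.1, 0.7, -0.4]
finger_gap: 0.0227
grip_force: 24.6
```

```bash
python3 w.py w2
```

```text
[ 5.745e-01 -3.000e-04  1.251e-01] [ 2.000e-04  6.827e-01  7.307e-01 -0.000e+00] [0.569 0.082 0.258] [ 0.02 -0.32 -0.95] [-0.14  0.37 -0.16  1.04 -0.    1.36]
```

View pics/w2.png

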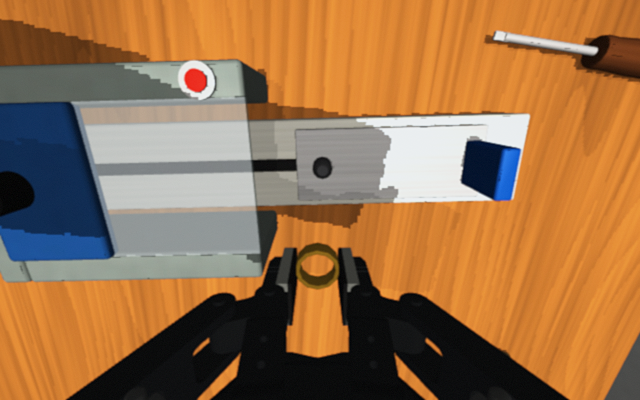

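The brass ring is held between the fingertips at about (317,263). The post is at (322,167), and the plate around it is clear.

```bash
python3 - <<'E'
from h import *
i=cv2.imread("pics/w2.png"); d=np.load("w2.npz"); K,T=d["K"],d["T"]
hsv=cv2.cvtColor(i,cv2.COLOR_BGR2HSV)
m=cv2.inRange(hsv,(0,0,0),(180,255,60)); z=np.zeros_like(m); z[152:185,307:340]=m[152:185,307:340]
n,l,s,c=cv2.connectedComponentsWithStats(z); k=1+s[1:,4].argmax(); print("post",c[k],s[k])
print("ray z.047",ray(K,T,*c[k],.047).round(4))
for p in([.575,.0394,.056],[.575,.0394,.038]): print(proj(K,T,p))
b=cv2.inRange(hsv,(20,90,60),(32,255,255)); z=np.zeros_like(b); z[235:300,285:350]=b[235:300,285:350]
ys,xs=np.nonzero(z); print("ring px",xs.min(),xs.max(),ys.min(),ys.max())
for p in([.5745,0,.127],[.5745,0,.117]): print("exp ring",proj(K,T,p))
o=np.hstack([cv2.resize(i[150:185,300:345],(450,350),interpolation=cv2.INTER_CUBIC),cv2.resize(i[235:295,290:347],(342,350),interpolation=cv2.INTER_CUBIC)]); cv2.imwrite("pics/w2c.png",o)
E
```

```text
post [321.93870968 167.37096774] [313 157  19  21 310]
ray z.047 [0.5754 0.0399 0.047 ]
[321.47147836 170.45662356]
[321.12353351 165.65170561]
ring px 296 338 244 287
exp ring [316.95896283 272.11246823]
exp ring [316.95759472 262.38262561]
```

View pics/w2c.png

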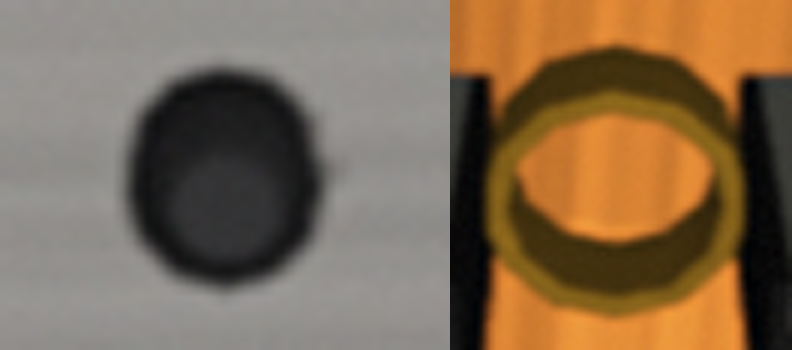

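Emit:
{"name": "apply_moves", "arguments": {
  "moves": [0.02,1.0,0,0,0,0,0.02,1.56,-0.5,0,0,0,0.02,1.56,-1.2,0,0,0,0.02,1.56,-2.0,0,0,0,0.02,1.56,-2.0,0,0,0,0.02,1.56,-2.0,0,0,0,0.02,1.56,-2.0,0,0,0]
}}

```text
clock: 5.62
tcp_pos: [0.5754, 0.0385, 0.0758]
orientation: [0.0, 0.683, 0.73, 0.0]
wrist_force: [0.1, -0.3, 0.4]
finger_gap: 0.0225
grip_force: 24.6
```

```bash
python3 w.py w3; python3 - <<'E'
from h import *
i=cv2.imread("pics/w3.png"); d=np.load("w3.npz"); K,T=d["K"],d["T"]
for p in([.5752,.0398,.056],[.5752,.0398,.038],[.5752,.0398,.077]): print(proj(K,T,p))
cv2.imwrite("pics/w3c.png",cv2.resize(i[205:305,260:380],(720,600),interpolation=cv2.INTER_CUBIC))
E
```

```text
[0.5759 0.0386 0.0763] [7.000e-04 6.829e-01 7.305e-01 5.000e-04] [0.57  0.12  0.209] [ 0.02 -0.32 -0.95] [-0.07  0.41 -0.22  0.93 -0.    1.43]
[316.82592625 250.12873563]
[316.8270086  237.19553275]
[316.82435359 268.92080938]
```

View pics/w3c.png

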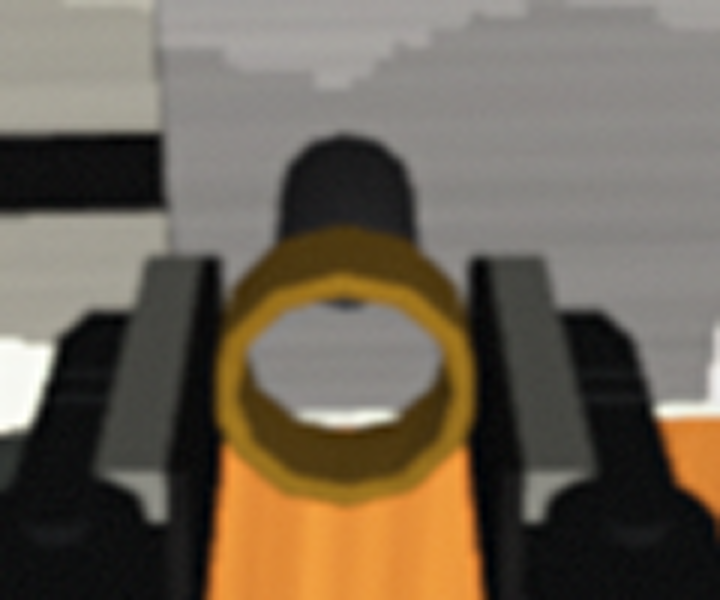

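The ring is lined up with the post axis to within a few tenths of a millimetre: it is at (317.2,269.2) and expected at (316.8,269.3). I'm lowering it now.

Emit:
{"name": "apply_moves", "arguments": {
  "moves": [0,0,-0.3,0,0,0,0,0,-0.6,0,0,0,0,0,-0.9,0,0,0,0,0,-1.1,0,0,0,0,0,-1.16,0,0,0,0,0,-1.16,0,0,0,0,0,-1.16,0,0,0]
}}

```text
clock: 6.25
tcp_pos: [0.5749, 0.0397, 0.0462]
orientation: [0.0, 0.682, 0.731, -0.0]
wrist_force: [-1.0, -1.1, 4.1]
finger_gap: 0.0227
grip_force: 26.8
```

Emit:
{"name": "apply_moves", "arguments": {
  "moves": [0,0,0,0,0,0,0,0,0,0,0,0,0,0,0,0,0,0,0,0,0,0,0,0,0,0,0.4,0,0,0,0,0,1,0,0,0,0,0,2,0,0,0,0,0,3,0,0,0,0,0,3.2,0,0,0,0,0,3.2,0,0,0],
  "claw": 45
}}

```text
clock: 7.08
tcp_pos: [0.5761, 0.0396, 0.1283]
orientation: [0.001, 0.682, 0.731, 0.001]
wrist_force: [-0.3, -0.1, 0.4]
finger_gap: 0.0385
grip_force: 0.0
```

```bash
python3 w.py w4; python3 - <<'E'
from h import *
i=cv2.imread("pics/w4.png"); d=np.load("w4.npz"); K,T=d["K"],d["T"]
print(proj(K,T,[.5752,.0398,.048]))
hsv=cv2.cvtColor(i,cv2.COLOR_BGR2HSV)
bl=cv2.inRange(hsv,(105,150,90),(125,255,255)); bl[:,:380]=0
c=max(cv2.findContours(bl,0,2)[0],key=cv2.contourArea); print(cv2.minAreaRect(c),cv2.boundingRect(c))
i=i[80:,250:]; cv2.imwrite("pics/w4c.png",cv2.resize(i,None,fx=1.8,fy=1.8))
E
```

```text
[0.5752 0.0396 0.1267] [5.000e-04 6.823e-01 7.311e-01 3.000e-04] [0.57  0.121 0.261] [ 0.03 -0.32 -0.95] [-0.07  0.37 -0.15  1.04 -0.    1.43]
[315.54568343 215.57320294]
((484.7702941894531, 228.87838745117188), (16.604297637939453, 46.5249137878418), 9.462322235107422) (474, 207, 23, 45)
```

View pics/w4c.png

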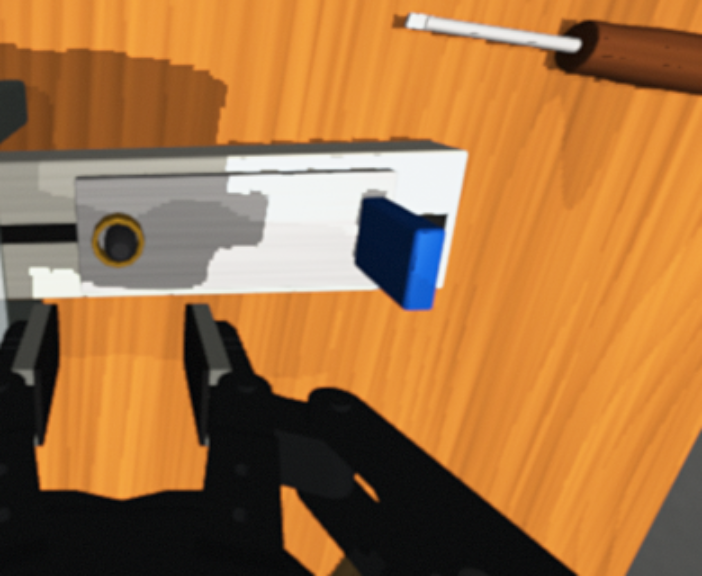

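The ring lies flat around the post at crop pixel (118,240), and the post shows through it. The handle's push side is clear. Next I turn 90°, shut the fingers and go behind the handle.

Emit:
{"name": "apply_moves", "arguments": {
  "moves": [5.86,0.5,0.2,0,0,1.57,5.86,0.5,0.2,0,0,1.57,5.86,0.5,0.2,0,0,1.57,5.86,0.5,0.2,0,0,1.57,5.86,0.5,0.2,0,0,1.57,5.86,0.5,0.2,0,0,1.57,5.86,0.5,0.2,0,0,1.57,5.86,0.5,0.2,0,0,1.57,5.86,0.5,0.2,0,0,1.57,5.86,0.5,0.2,0,0,1.57,5.86,0.5,0.2,0,0,1.57,5.86,0.5,0.2,0,0,1.57,5.86,0.5,0.2,0,0,1.57,5.86,0.5,0.2,0,0,1.57,5.86,0.5,0.2,0,0,1.57,5.86,0.5,0.2,0,0,1.57],
  "claw": 0
}}

```text
clock: 8.47
tcp_pos: [0.7208, 0.0522, 0.1298]
orientation: [-0.001, -0.033, 0.999, 0.0]
wrist_force: [0.5, 0.4, -0.2]
finger_gap: 0.0002
grip_force: 0.0
```

```bash
cat > t.py <<'E'
from h import *
import sys
f=sys.argv[1]
i,K,T=cam("top"); cv2.imwrite(f"pics/{f}.png",i); hsv=cv2.cvtColor(i,cv2.COLOR_BGR2HSV)
i2,K2,T2=cam("scene"); cv2.imwrite(f"pics/{f}s.png",i2); h2=cv2.cvtColor(i2,cv2.COLOR_BGR2HSV)
def red(h,u0,v0,u1,v1):
    m=cv2.inRange(h,(0,130,90),(8,255,255))|cv2.inRange(h,(170,100,90),(180,255,255)); ys,xs=np.nonzero(m[v0:v1,u0:u1]); return len(xs),(xs.mean()+u0).round(2) if len(xs) else 0,(ys.mean()+v0).round(2) if len(ys) else 0
print("pin top",red(hsv,270,218,292,240),"scene",red(h2,318,172,334,190))
bl=cv2.inRange(hsv,(105,150,40),(125,255,255)); bl[:130]=0; bl[215:]=0; bl[:,:270]=0; bl[:,340:]=0
ys,xs=np.nonzero(bl)
if len(xs): print("handle",len(xs),ray(K,T,xs.mean(),ys.mean(),.085).round(4))
s=status.get_state(); print(np.round(s["tcp_pos"],4),np.round(s["wrist_force"],1),np.round(s["joint_pos"],2))
E
python3 t.py t1; python3 - <<'E'
from h import *
for f in("scene0",):
    h2=cv2.cvtColor(cv2.imread(f"pics/{f}.png"),cv2.COLOR_BGR2HSV)
    m=cv2.inRange(h2,(0,130,90),(8,255,255))|cv2.inRange(h2,(170,100,90),(180,255,255)); ys,xs=np.nonzero(m[172:190,318:334]); print(len(xs),xs+318,ys+172)
E
```

```text
pin top (0, 0, 0) scene (6, np.float64(325.5), np.float64(180.0))
[0.7212 0.0522 0.1304] [-0.3 -1.1 -0. ] [-0.04  0.65  0.31  1.24  0.   -0.11]
8 [326 327 325 326 327 325 326 327] [179 179 180 180 180 181 181 181]
```

Emit:
{"name": "apply_moves", "arguments": {
  "moves": [0,0,-1,0,0,0,0,0,-2,0,0,0,0,0,-3,0,0,0,0,0,-3,0,0,0,0,0,-3,0,0,0,0,0,-3,0,0,0]
}}

```text
clock: 9.07
tcp_pos: [0.7222, 0.0521, 0.0573]
orientation: [0.001, -0.034, 0.999, 0.0]
wrist_force: [-0.1, 0.2, 1.4]
finger_gap: -0.0001
grip_force: 0.0
```

Emit:
{"name": "apply_moves", "arguments": {
  "moves": [-0.1,-0.01,0,0,0,0,-0.2,-0.02,0,0,0,0,-0.3,-0.02,0,0,0,0,-0.4,-0.03,0,0,0,0,-0.5,-0.04,0,0,0,0,-0.6,-0.05,0,0,0,0,-0.7,-0.06,0,0,0,0,-0.8,-0.07,0,0,0,0]
}}

```text
clock: 9.73
tcp_pos: [0.7038, 0.0507, 0.0568]
orientation: [0.003, -0.034, 0.999, 0.0]
wrist_force: [6.5, 1.0, -2.7]
finger_gap: -0.0003
grip_force: 3.4
```

Emit:
{"name": "apply_moves", "arguments": {
  "moves": [-0.1,-0.01,0,0,0,0,-0.2,-0.02,0,0,0,0,-0.3,-0.02,0,0,0,0,-0.4,-0.03,0,0,0,0,-0.5,-0.04,0,0,0,0,-0.6,-0.05,0,0,0,0,-0.7,-0.06,0,0,0,0,-0.8,-0.07,0,0,0,0,-0.9,-0.07,0,0,0,0,-1,-0.08,0,0,0,0,-1.1,-0.09,0,0,0,0,-1.2,-0.1,0,0,0,0,-1.3,-0.11,0,0,0,0,-1.4,-0.12,0,0,0,0,-1.4,-0.12,0,0,0,0]
}}

```text
clock: 10.98
tcp_pos: [0.6676, 0.0473, 0.0566]
orientation: [0.001, -0.034, 0.999, -0.0]
wrist_force: [0.9, -0.3, 1.2]
finger_gap: -0.0004
grip_force: 1.1
```

```bash
python3 t.py t2
```

```text
pin top (0, 0, 0) scene (0, 0, 0)
[0.6671 0.0472 0.0567] [ 1.9 -1.4  1.5] [-0.05  0.59  0.02  1.   -0.   -0.12]
```

Emit:
{"name": "apply_moves", "arguments": {
  "moves": [-0.06,0,0,0,0,0,-0.12,-0.01,0,0,0,0,-0.18,-0.01,0,0,0,0,-0.24,-0.02,0,0,0,0,-0.3,-0.02,0,0,0,0]
}}

```text
clock: 11.5
tcp_pos: [0.6609, 0.0467, 0.0567]
orientation: [0.002, -0.034, 0.999, -0.0]
wrist_force: [5.8, -1.2, -1.5]
finger_gap: -0.0
grip_force: 3.0
```

Emit:
{"name": "apply_moves", "arguments": {
  "moves": [-0.04,0,0,0,0,0,-0.08,-0.01,0,0,0,0,-0.12,-0.01,0,0,0,0]
}}

```text
clock: 11.75
tcp_pos: [0.6579, 0.0463, 0.0567]
orientation: [0.002, -0.034, 0.999, -0.0]
wrist_force: [5.7, -1.4, -0.9]
finger_gap: 0.0003
grip_force: 2.9
```

Emit:
{"name": "apply_moves", "arguments": {
  "moves": [-0.04,0,0,0,0,0,-0.08,-0.01,0,0,0,0,-0.12,-0.01,0,0,0,0]
}}

```text
clock: 12.0
tcp_pos: [0.6549, 0.0461, 0.0567]
orientation: [0.002, -0.034, 0.999, -0.0]
wrist_force: [7.3, -1.5, -1.4]
finger_gap: -0.0001
grip_force: 3.1
```

Emit:
{"name": "apply_moves", "arguments": {
  "moves": [-0.04,0,0,0,0,0,-0.08,-0.01,0,0,0,0,-0.12,-0.01,0,0,0,0]
}}

```text
clock: 12.25
tcp_pos: [0.6519, 0.0458, 0.0567]
orientation: [0.002, -0.034, 0.999, -0.0]
wrist_force: [5.8, -0.2, -1.1]
finger_gap: -0.0001
grip_force: 3.1
```

Emit:
{"name": "apply_moves", "arguments": {
  "moves": [-0.04,0,0,0,0,0,-0.08,-0.01,0,0,0,0,-0.12,-0.01,0,0,0,0]
}}

```text
clock: 12.5
tcp_pos: [0.6489, 0.0455, 0.0567]
orientation: [0.002, -0.034, 0.999, -0.0]
wrist_force: [6.0, -2.1, -0.7]
finger_gap: 0.0001
grip_force: 2.8
```

Emit:
{"name": "apply_moves", "arguments": {
  "moves": [-0.04,0,0,0,0,0,-0.08,-0.01,0,0,0,0,-0.12,-0.01,0,0,0,0]
}}

```text
clock: 12.75
tcp_pos: [0.6459, 0.0452, 0.0567]
orientation: [0.002, -0.034, 0.999, -0.0]
wrist_force: [6.4, -0.8, 0.4]
finger_gap: 0.0001
grip_force: 3.3
```

Emit:
{"name": "apply_moves", "arguments": {
  "moves": [-0.04,0,0,0,0,0,-0.08,-0.01,0,0,0,0,-0.12,-0.01,0,0,0,0]
}}

```text
clock: 13.0
tcp_pos: [0.6429, 0.0449, 0.0568]
orientation: [0.002, -0.034, 0.999, -0.0]
wrist_force: [6.2, -1.4, -1.0]
finger_gap: 0.0003
grip_force: 2.9
```

Emit:
{"name": "apply_moves", "arguments": {
  "moves": [-0.04,0,0,0,0,0,-0.08,-0.01,0,0,0,0,-0.12,-0.01,0,0,0,0]
}}

```text
clock: 13.25
tcp_pos: [0.6399, 0.0447, 0.0567]
orientation: [0.002, -0.034, 0.999, -0.0]
wrist_force: [6.7, -1.8, -0.9]
finger_gap: 0.0
grip_force: 3.2
```

Emit:
{"name": "apply_moves", "arguments": {
  "moves": [-0.04,0,0,0,0,0,-0.08,-0.01,0,0,0,0,-0.12,-0.01,0,0,0,0]
}}

```text
clock: 13.5
tcp_pos: [0.6369, 0.0444, 0.0568]
orientation: [0.002, -0.034, 0.999, -0.0]
wrist_force: [5.8, -1.5, -1.1]
finger_gap: 0.0004
grip_force: 3.1
```

Emit:
{"name": "apply_moves", "arguments": {
  "moves": [-0.04,0,0,0,0,0,-0.08,-0.01,0,0,0,0,-0.12,-0.01,0,0,0,0]
}}

```text
clock: 13.75
tcp_pos: [0.634, 0.0441, 0.0568]
orientation: [0.002, -0.034, 0.999, -0.0]
wrist_force: [5.5, -1.8, -0.5]
finger_gap: -0.0
grip_force: 2.8
```

Emit:
{"name": "apply_moves", "arguments": {
  "moves": [-0.04,0,0,0,0,0,-0.08,-0.01,0,0,0,0,-0.12,-0.01,0,0,0,0]
}}

```text
clock: 14.0
tcp_pos: [0.631, 0.0438, 0.0567]
orientation: [0.002, -0.034, 0.999, -0.0]
wrist_force: [6.4, -1.8, -0.8]
finger_gap: -0.0001
grip_force: 3.3
```

Emit:
{"name": "apply_moves", "arguments": {
  "moves": [-0.04,0,0,0,0,0,-0.08,-0.01,0,0,0,0,-0.12,-0.01,0,0,0,0]
}}

```text
clock: 14.25
tcp_pos: [0.628, 0.0436, 0.0568]
orientation: [0.002, -0.034, 0.999, -0.0]
wrist_force: [4.8, -3.2, -1.1]
finger_gap: 0.0
grip_force: 2.8
```

Emit:
{"name": "apply_moves", "arguments": {
  "moves": [-0.04,0,0,0,0,0,-0.08,-0.01,0,0,0,0,-0.12,-0.01,0,0,0,0]
}}

```text
clock: 14.5
tcp_pos: [0.624, 0.0432, 0.0566]
orientation: [0.001, -0.034, 0.999, -0.001]
wrist_force: [3.3, -2.8, 0.7]
finger_gap: 0.0
grip_force: 1.5
```

Emit:
{"name": "apply_moves", "arguments": {
  "moves": [0,0,0,0,0,0,0,0,0,0,0,0]
}}

```text
clock: 14.67
tcp_pos: [0.6226, 0.0439, 0.0561]
orientation: [-0.0, -0.034, 0.999, 0.0]
wrist_force: [2.4, -1.1, 1.2]
finger_gap: 0.0001
grip_force: 0.9
```

```bash
python3 t.py t3; python3 - <<'E'
from h import *
i,K,T=cam("wrist"); cv2.imwrite("pics/w5.png",i); print(proj(K,T,[.5022,.0917,.09]))
E
```

```text
pin top (0, 0, 0) scene (0, 0, 0)
[0.6225 0.0441 0.0559] [2.5 0.2 1.4] [-0.06  0.51 -0.11  0.94  0.   -0.13]
[510.96553494 -18.84246435]
```

Emit:
{"name": "apply_moves", "arguments": {
  "moves": [0.2,0.02,0,0,0,0,0.2,0.02,0.8,0,0,0,0.2,0.02,1.6,0,0,0,0.2,0.02,2.4,0,0,0,0.2,0.02,2.4,0,0,0,0.2,0.02,2.4,0,0,0,0.2,0.02,2.4,0,0,0]
}}

```text
clock: 15.4
tcp_pos: [0.6272, 0.0446, 0.1151]
orientation: [-0.001, -0.034, 0.999, 0.0]
wrist_force: [-0.7, 0.7, -0.3]
finger_gap: -0.0002
grip_force: 0.0
```

```bash
python3 t.py t4; python3 - <<'E'
from h import *
i,K,T=cam("wrist"); cv2.imwrite("pics/w6.png",i)
for z in(.088,.0955): print(z,proj(K,T,[.5022,.0917,z]))
hsv=cv2.cvtColor(i,cv2.COLOR_BGR2HSV)
m=cv2.inRange(hsv,(0,150,120),(5,255,255))|cv2.inRange(hsv,(174,130,120),(180,255,255))
for c in cv2.findContours(m,0,2)[0]:
    if cv2.contourArea(c)>15: print("red",cv2.boundingRect(c),cv2.contourArea(c))
for f in("w2","w4"):
    d=np.load(f"{f}.npz"); print(f,[proj(d["K"],d["T"],[.5022,.0917,z]).round(1) for z in(.088,.0955)])
E
```

```text
pin top (0, 0, 0) scene (0, 0, 0)
[0.6268 0.0446 0.1144] [-1.1 -0.6 -0.1] [-0.06  0.48 -0.02  1.08  0.   -0.13]
0.088 [432.17334972  23.16621548]
0.0955 [438.37804151  18.53724989]
red (422, 5, 26, 29) 537.0
w2 [array([196.7,  79.4]), array([191. ,  78.1])]
w4 [array([199.9, 150.8]), array([194.9, 152.7])]
```

View pics/w6.png

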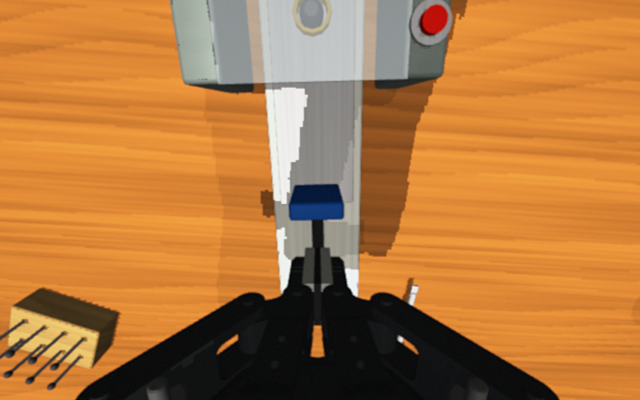

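The ring is on the post under the window at (312,14). The red pin at (435,19) sits off-centre in its collar at about (432,23), which suggests it is up. I'll check by measuring.

```bash
python3 - <<'E'
from h import *
def info(f,box):
    i=cv2.imread(f"pics/{f}.png"); u0,v0,u1,v1=box; h=cv2.cvtColor(i,cv2.COLOR_BGR2HSV)
    m=cv2.inRange(h,(0,150,70),(8,255,255))|cv2.inRange(h,(172,130,70),(180,255,255)); q=np.zeros_like(m); q[v0:v1,u0:u1]=m[v0:v1,u0:u1]
    c=max(cv2.findContours(q,0,2)[0],key=cv2.contourArea)
    g=cv2.inRange(h,(0,0,105),(180,45,255)); 
    w=np.zeros_like(m); w[v0:v1,u0:u1]=(g|m)[v0:v1,u0:u1]; w=cv2.morphologyEx(w,cv2.MORPH_OPEN,np.ones((3,3)))
    print(f,"red",cv2.minEnclosingCircle(c),cv2.contourArea(c),"V levels",np.percentile(h[...,2][q>0],[5,25,50,95]))
    for cc in cv2.findContours(w,0,2)[0]:
        if cv2.contourArea(cc)>200: print("  collar",cv2.minEnclosingCircle(cc),cv2.boundingRect(cc))
    for r in range(v0,v1,2): print("".join("R" if q[r,c] else str(min(9,h[r,c,2]//26)) for c in range(u0,u1,1)))
info("w2",(172,55,222,105)); info("w6",(405,0,460,52))
E
```

```text
w2 red ((194.81072998046875, 79.87287902832031), 11.889710426330566) 353.5 V levels [218.6 236.  236.  238. ]
  collar ((196.5, 82.0), 32.92805099487305) (172, 60, 50, 45)
88888888888888888888888888888888888888888888888888
88888888888888888888888888888888888899988999999998
89998888888888888888888877777777777888888888887766
55444444444444567788999988876655555555555555555555
55555555555678999999989999999987655555555556666666
55555555677899999999999999999999987445666666677777
66676666789999899998999899999999999875566777777777
666666778999899999RRRRRRR9988999999998644667777777
6676677899999999RRRRRRRRRRRRR767999999975567777777
67776788999999RRRRRRRRRRRRRRRRR7799999997556777777
7777778999999RRRRRRRRRRRRRRRRRRRR55899999645677777
7777778899999RRRRRRRRRRRRRRRRRRRRR4799999853567777
7777778999999RRRRRRRRRRRRRRRRRRRRR5799999963466777
7777778899999RRRRRRRRRRRRRRRRRRRRR5799999973466777
77777778999999RRRRRRRRRRRRRRRRRRRR5799999984466777
777777789999999RRRRRRRRRRRRRRRRRRR4689999973467777
6666666678998988RRRRRRRRRRRRRRRRR67999999853567777
3333333346899998899RRRRRRRRRRRR6689999999733567777
3333333334
[... 1261 characters left out ...]
RRRRRRRRRRRRR655555556799999
5665334555555543R2RRRRRRRRRRRRRRRRRRRR66555555556889888
5666423555555554322RRRRRRRRRRRRRRRRR6655555555557998888
666653345555555543RRRRRRRRRRRRRRR6655555555555557998888
5666642345555554444433RR2RRRR34555555555544555568888888
5666642234555555555555544444445555555555444555578888888
5666643222455555555555555555555555555544334555578888888
6666643332234555555556555555555555554433334578888888888
6666543333322234555565555555555554433333335788888888888
6666543444343322233445555554443333333333345799888888888
6666543344444433333222222333333343333333345788888888888
6666543444444444333333333333333344434333347888888888888
6666543444444444444334433334333333344333347888888888888
```

Emit:
{"name": "apply_moves", "arguments": {
  "moves": [0,-1.5,1,0,0,0,0,-3,1,0,0,0,0,-4.5,1,0,0,0,0,-5.6,1,0,0,0,0,-5.6,1,0,0,0,0,-5.6,1,0,0,0]
}}

```text
clock: 16.05
tcp_pos: [0.6273, -0.0972, 0.1399]
orientation: [-0.001, -0.032, 0.999, 0.0]
wrist_force: [-0.1, 0.2, -0.5]
finger_gap: -0.0001
grip_force: 0.0
```

```bash
python3 t.py t5; python3 - <<'E'
from h import *
d=np.load("scene0.npz"); K,T=d["K"],d["T"]
for z in(.088,.0955): print(z,proj(K,T,[.5022,.0917,z]).round(2))
for f in("scene0","t5s"):
    i=cv2.imread(f"pics/{f}.png")[172:190,318:336].astype(float); r=np.clip(i[...,2]-np.maximum(i[...,0],i[...,1])-20,0,None); r[:, :3]=0
    v,u=np.mgrid[172:190,318:336]; print(f,r.sum(),(r*u).sum()/r.sum(),(r*v).sum()/r.sum()); print((r[3:14,4:14]).astype(int))
i,K,T=cam("wrist"); cv2.imwrite("pics/w7.png",i)
E
```

```text
pin top (17, np.float64(279.65), np.float64(228.0)) scene (9, np.float64(326.22), np.float64(179.44))
handle 62 [0.6051 0.0418 0.085 ]
[ 0.6274 -0.095   0.1402] [-0.7  0.4 -0.5] [-0.28  0.47  0.04  1.14  0.   -0.35]
0.088 [326.66 181.64]
0.0955 [326.66 179.32]
scene0 4501.0 329.5434347922684 177.88202621639635
[[  0   0  26  32  29  30  30  28  27  28]
 [  0   0   0  25  33  30  29  30  28  29]
 [  0   0   0   0  22  29  26  29  29  28]
 [  0   0   0   0   0  15  25  28  28  28]
 [  0   0   1  50  68  64  31  20  30  28]
 [  0   0  28 136 138 133  47   4  15  31]
 [  0   0   2 112 126 102   0   0  19  33]
 [  0   0   0   0   0   0   0   0   0  22]
 [  0   0   0   0   0   0   0   0   0   0]
 [  0   0   0   0   0   0   0   0   0   0]
 [  0   0   0   0   0   0   0   0   0   0]]
t5s 3951.0 329.55783345988357 178.7995444191344
[[  0   0   9  15  13  13  13  11  12  11]
 [  0   0   0  20  32  29  29  28  29  29]
 [  0   0   0   0  14  23  25  28  30  30]
 [  0   0   0  51  81  63  31  26  30  28]
 [  0   0  53 137 140 132  69  32  29  30]
 [  0   0   3 119 123 120   9   0  16  33]
 [  0   0   0  69  82  58   0   0  20  34]
 [  0   0   0   0   0   0   0   0   0  23]
 [  0   0   0   0   0   0   0   0   0   0]
 [  0   0   0   0   0   0   0   0   0   0]
 [  0   0   0   0   0   0   0   0   0   0]]
```

The scene camera shows the pin about 1 px (3–4 mm) higher than at the start. That is only part way up, so the carriage is being drawn in but isn't seated yet. I'm going back to push it a little further.

Emit:
{"name": "apply_moves", "arguments": {
  "moves": [0.1,1.5,0,0,0,0,0.1,3,0,0,0,0,0.1,4.5,0,0,0,0,0.1,5.6,0,0,0,0,0.1,5.6,-0.5,0,0,0,0.1,5.6,-1.5,0,0,0,0.1,5.6,-2.5,0,0,0,0.1,5.6,-3.35,0,0,0,0.1,5.6,-3.35,0,0,0,0.1,5.6,-3.35,0,0,0]
}}

```text
clock: 17.03
tcp_pos: [0.6289, 0.0459, 0.0561]
orientation: [-0.002, -0.035, 0.999, 0.0]
wrist_force: [0.5, 0.5, 0.9]
finger_gap: -0.0001
grip_force: 0.0
```

Emit:
{"name": "apply_moves", "arguments": {
  "moves": [-0.08,-0.01,0,0,0,0,-0.16,-0.01,0,0,0,0,-0.24,-0.02,0,0,0,0,-0.28,-0.02,0,0,0,0,-0.28,-0.02,0,0,0,0]
}}

```text
clock: 17.45
tcp_pos: [0.6237, 0.0438, 0.0583]
orientation: [0.001, -0.034, 0.999, -0.0]
wrist_force: [-0.4, 0.0, 0.4]
finger_gap: -0.0002
grip_force: 0.0
```

Not yet in contact; I'm advancing 1 mm at a time.

Emit:
{"name": "apply_moves", "arguments": {
  "moves": [-0.03,0,0,0,0,0,-0.06,0,0,0,0,0,-0.06,0,0,0,0,0]
}}

```text
clock: 17.7
tcp_pos: [0.622, 0.0438, 0.0574]
orientation: [0.0, -0.034, 0.999, 0.0]
wrist_force: [0.2, 0.7, -0.3]
finger_gap: 0.0001
grip_force: 0.0
```

Emit:
{"name": "apply_moves", "arguments": {
  "moves": [-0.03,0,0,0,0,0,-0.05,0,0,0,0,0,-0.05,0,0,0,0,0]
}}

```text
clock: 17.95
tcp_pos: [0.6205, 0.0439, 0.0572]
orientation: [-0.0, -0.034, 0.999, 0.0]
wrist_force: [0.2, 0.2, -0.8]
finger_gap: -0.0003
grip_force: 0.0
```

Emit:
{"name": "apply_moves", "arguments": {
  "moves": [-0.03,0,0,0,0,0,-0.05,0,0,0,0,0,-0.05,0,0,0,0,0]
}}

```text
clock: 18.2
tcp_pos: [0.6195, 0.0439, 0.0572]
orientation: [0.0, -0.034, 0.999, 0.0]
wrist_force: [0.0, -0.3, -0.6]
finger_gap: 0.0002
grip_force: 0.2
```

Emit:
{"name": "apply_moves", "arguments": {
  "moves": [-0.03,0,0,0,0,0,-0.05,0,0,0,0,0,-0.05,0,0,0,0,0]
}}

```text
clock: 18.45
tcp_pos: [0.6186, 0.0438, 0.0573]
orientation: [0.0, -0.034, 0.999, -0.0]
wrist_force: [2.5, -0.4, -2.1]
finger_gap: -0.0001
grip_force: 1.0
```

Emit:
{"name": "apply_moves", "arguments": {
  "moves": [-0.02,0,0,0,0,0,-0.04,0,0,0,0,0,-0.04,0,0,0,0,0]
}}

```text
clock: 18.7
tcp_pos: [0.6182, 0.0438, 0.0574]
orientation: [0.001, -0.034, 0.999, 0.0]
wrist_force: [5.3, 0.0, -3.3]
finger_gap: -0.0003
grip_force: 2.5
```

Emit:
{"name": "apply_moves", "arguments": {
  "moves": [-0.02,0,0,0,0,0,-0.04,0,0,0,0,0,-0.04,0,0,0,0,0]
}}

```text
clock: 18.95
tcp_pos: [0.618, 0.0438, 0.0574]
orientation: [0.002, -0.034, 0.999, 0.0]
wrist_force: [7.2, 0.3, -5.7]
finger_gap: 0.0001
grip_force: 3.5
```

The carriage barely moves at 7 N, which fits being caught. I'm backing off to check the pin.

Emit:
{"name": "apply_moves", "arguments": {
  "moves": [0.3,0.02,0,0,0,0,0.5,0.02,0.8,0,0,0,0.5,0.02,1.8,0,0,0,0.5,0,3,0,0,0,0.5,-1.5,3.3,0,0,0,0.5,-3,3.3,0,0,0,0.5,-4.5,3.3,0,0,0,0.5,-5.6,3.3,0,0,0,0.5,-5.6,3.3,0,0,0,0.5,-5.6,3.3,0,0,0]
}}

```text
clock: 19.78
tcp_pos: [0.6281, -0.0976, 0.1396]
orientation: [-0.001, -0.033, 0.999, 0.0]
wrist_force: [0.2, -0.1, 0.9]
finger_gap: -0.0
grip_force: 0.0
```

```bash
python3 t.py t6; python3 - <<'E'
from h import *
for f in("scene0","t5s","t6s"):
    i=cv2.imread(f"pics/{f}.png")[172:190,318:336].astype(float); r=np.clip(i[...,2]-np.maximum(i[...,0],i[...,1])-20,0,None)
    print(f); print((r[3:12,6:12]).astype(int))
E
```

```text
pin top (17, np.float64(279.65), np.float64(228.0)) scene (14, np.float64(326.21), np.float64(178.79))
handle 59 [0.6013 0.043  0.085 ]
[ 0.6282 -0.0954  0.1396] [ 0.1 -0.8 -0.6] [-0.28  0.47  0.04  1.14  0.   -0.35]
scene0
[[ 26  32  29  30  30  28]
 [  0  25  33  30  29  30]
 [  0   0  22  29  26  29]
 [  0   0   0  15  25  28]
 [  1  50  68  64  31  20]
 [ 28 136 138 133  47   4]
 [  2 112 126 102   0   0]
 [  0   0   0   0   0   0]
 [  0   0   0   0   0   0]]
t5s
[[  9  15  13  13  13  11]
 [  0  20  32  29  29  28]
 [  0   0  14  23  25  28]
 [  0  51  81  63  31  26]
 [ 53 137 140 132  69  32]
 [  3 119 123 120   9   0]
 [  0  69  82  58   0   0]
 [  0   0   0   0   0   0]
 [  0   0   0   0   0   0]]
t6s
[[  9  15  12  13  12  11]
 [  0  12  24  23  26  28]
 [  1  49  72  62  30  26]
 [ 56 131 133 129  77  36]
 [ 27 126 123 128  52  23]
 [  0  78  86  82   0   0]
 [  0  64  72  51   0   0]
 [  0   0   0   0   0   0]
 [  0   0   0   0   0   0]]
```

Emit:
{"name": "apply_moves", "arguments": {
  "moves": [0,0,1.5,0,0,0,0,0,3,0,0,0,0,0,3,0,0,0,0,0,3,0,0,0,0,0,3,0,0,0,0,0,3,0,0,0]
}}

```text
clock: 20.38
tcp_pos: [0.628, -0.0948, 0.2134]
orientation: [-0.001, -0.035, 0.999, 0.0]
wrist_force: [-0.7, -0.2, 0.5]
finger_gap: -0.0004
grip_force: 0.0
```

```bash
python3 t.py t7; python3 - <<'E'
from h import *
def edge(f):
    i=cv2.imread(f"pics/{f}.png")[172:190,318:336].astype(float); r=np.clip(i[...,2]-np.maximum(i[...,0],i[...,1])-20,0,None)[:,7:10].mean(1); return r[3:12].round(0), r[5:12].sum()
for f in("scene0","t6s","t7s"): print(f,*edge(f))
i,K,T=cam("wrist"); cv2.imwrite("pics/w8.png",i); hsv=cv2.cvtColor(i,cv2.COLOR_BGR2HSV)
print([proj(K,T,[.5015,.0914,z]).round(1) for z in(.088,.0955)])
m=cv2.inRange(hsv,(0,170,90),(6,255,255))|cv2.inRange(hsv,(174,150,90),(180,255,255))
for c in cv2.findContours(m,0,2)[0]:
    if cv2.contourArea(c)>15: print("red",cv2.boundingRect(c),cv2.minEnclosingCircle(c))
b=cv2.inRange(hsv,(18,60,50),(34,255,255))
print("post exp",proj(K,T,[.4865,.033,.048]))
# scene change vs start
a=cv2.imread("pics/top0.png");q=cv2.imread("pics/t7.png")
for n,u0,v0,u1,v1 in(("pad",410,195,495,242),("bur",375,108,418,145),("dish",155,255,192,292),("dap",452,138,488,168),("graver",255,88,282,158),("spray",112,126,172,172)):
    s=cv2.absdiff(a,q)[v0:v1,u0:u1].max(2); print(n,s.mean().round(1),(s>60).sum())
E
```

```text
pin top (17, np.float64(279.65), np.float64(228.0)) scene (14, np.float64(326.21), np.float64(178.79))
handle 60 [0.6014 0.043  0.085 ]
[ 0.6279 -0.0953  0.2132] [ 0.3 -0.8  0.2] [-0.28  0.44  0.17  1.3   0.   -0.35]
scene0 [ 30.  29.  17.   5.  61. 136. 113.   0.   0.] 331.66666666666663
t6s [ 13.  20.  61. 131. 126.  82.  62.   0.   0.] 462.0
t7s [ 30.  22.  60. 132. 126.  81.  63.   0.   0.] 461.3333333333333
[array([554.6,  68.5]), array([562. ,  67.3])]
red (553, 60, 16, 15) ((560.219970703125, 66.77999877929688), 8.9094877243042)
post exp [464.91937874  51.89216227]
pad 6.2 18
bur 68.5 959
dish 5.6 0
dap 5.6 0
graver 5.4 0
spray 5.6 0
```

```bash
python3 - <<'E'
from h import *
a=cv2.imread("pics/scene0.png");q=cv2.imread("pics/t7s.png")
for n,u0,v0,u1,v1 in(("bur",222,265,272,310),("pad",125,228,212,270),("graver",368,232,410,290)):
    s=cv2.absdiff(a,q)[v0:v1,u0:u1].max(2); print(n,s.mean().round(1),(s>60).sum())
def gold(f,u0,v0,u1,v1):
    h=cv2.cvtColor(cv2.imread(f"pics/{f}.png"),cv2.COLOR_BGR2HSV)[v0:v1,u0:u1]
    for r in range(0,v1-v0,2): print(" ".join(f"{x[0]:3d}/{x[1]:3d}" for x in h[r,::4]))
gold("w8",440,30,492,76)
E
```

```text
bur 4.0 0
pad 4.7 40
graver 3.3 0
 50/  4  30/  1  60/  3  96/  9 100/ 11 100/ 11  60/  4  68/  5  70/  4  70/  4  60/  1  70/  4  60/  4
 80/  4  90/  5  90/  3  96/  7  98/  6  96/  7  90/  4  90/  4  98/  5  98/  5  90/  4  90/  5  90/  3
 96/  7  98/  5  98/  5  98/  5  90/  4 100/  4 100/  4 102/  7  90/  5  98/  5  98/  5 105/  5  80/  4
 96/  7  90/  4  96/  7 105/  5  96/  7 100/  8  90/  5  98/  5 102/  7 100/  4 105/  5 102/  7  70/  4
 90/  4  90/  4 102/  7  90/  7  90/  7  25/ 16  23/ 54  26/ 11  96/  7  90/  4  90/  5  98/  5  60/  3
 98/  5  96/  7 105/  5  96/  7  23/ 30  22/ 63  23/ 50  22/ 60  53/  5  90/  5  90/  5  98/  5  70/  4
 96/  7  90/  7  98/  5  34/ 10  23/ 58  24/ 24  23/ 34  23/ 39  22/ 38  90/  7  96/  7 100/  8  60/  3
 90/  5  98/  5  98/  5  22/ 45  25/ 15  98/  6  83/  7  24/ 26  21/ 60  96/  7  98/  5  98/  5  60/  4
 98/  5  96/  7  42/  7  23/ 55 103/ 10 100/ 11 103/ 12  98/  7  21/ 54  90/  4  90/  4  96/  7  70/  4
 84/  7 102/  6  26/ 26  22/ 57 101/ 14 101/ 14 103/ 12 107/ 11  23/ 49 102/  7  90/  4  90/  4  68/  6
 90/  5 102/  6  24/ 32  2
[... 625 characters left out ...]
/ 37  23/ 55  30/  9  23/ 53  23/ 33 105/  5  96/  7 102/  7  80/  4  94/ 14
 98/  5 100/  4  70/  4  23/ 35  23/ 56  21/ 59  23/ 36  90/  4  98/  5  98/  5  98/  5  75/  5  86/ 14
 90/  4  90/  5  96/  7  36/  7  28/ 20  36/  7 100/  8  90/  5  98/  5  98/  5  90/  4  70/  4  90/ 10
 96/  7  96/  6  98/  5 102/  6  96/  7  98/  5  98/  5  90/  4  90/  4  98/  5  96/  7  60/  4  94/ 12
 98/  5  98/  5  90/  4 105/  5  90/  5  98/  5  90/  4  83/  5  98/  5  83/  5  90/  4  68/  5  95/ 10
 90/  5 102/  6  98/  5  90/  5 102/  7  83/  5  98/  5  90/  5  84/  7  96/  7  84/  7  68/  5  90/  9
 90/  5 102/  6  98/  5  90/  4  96/  7  98/  5  98/  5  90/  5  96/  7  90/  5  98/  5  75/  5  94/ 12
```

The brass ring is closed around the dark post, the pin is up and steady, and the other objects are where they started.

```bash
python3 -c "
from workcell import job
print(job.hand_in())"
```

```text
the job is handed in; nothing more can be done
None
```

The job is handed in at about 20 s: the brass ring is on the post (seen flat before the push), the carriage held at 7 N with the red pin up about 6.5–7 mm (nominal 7.5) and steady, and nothing else on the bench looks moved.

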